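# Check off the order and ring it up

## Task

Check off the customer's order on the counter with the fingertips: lightly touch the top of the honey jar's lid, then the top of the white wrapped soap, then the cap of the single brown bottle that stands by itself on the counter, and last press the green key of the till pad down until it stays down. Come down slowly and pause a moment at each touch. Only touch things: do not pick up, shove or tip anything, and leave the red key and everything else on the counter alone.

Things in the scene. Friction and masses are not known exactly. Their poses are not given: they have to be found in the camera images.
- honey_jar: loose round glass honey jar, 83 mm across and 122 mm tall, about 0.5 kg, pale honey, orange screw lid 77 mm across. It stands on the counter. Origin at the centre of its underside, z up. A pencil, a marker, the soap and the brown bottle stand or lie near it; jar, soap and bottle stand in a row across the counter in any order, about 16 cm apart
- honey_jar_top (a point): centre of the top of the honey jar's lid, 122 mm above the counter; touch here from above. A touch counts when the fingertips push on it with at least 0.4 N for 0.1 s; it is rigid, so come down slowly, about 10 to 20 mm/s, and stop at about 2 N: the first knock alone can reach about 30 N at 18 mm/s and 60 N or more at 35 mm/s, and over 60 N is too hard
- soap: loose white paper-wrapped bar of soap, 48 x 48 x 26 mm, 55 g, lying flat on the counter. Origin at the centre of its underside
- soap_top (a point): centre of the soap's top, 26 mm above the counter; touch here from above, same light touch as the jar (0.4 to 60 N for 0.1 s)
- brown_bottle: loose small dark brown bottle with a pale cap, 42 mm across and 121 mm tall, 145 g, upright on the counter, apart from the many bottles in the crates. Origin at the centre of its underside
- brown_bottle_top (a point): centre of the top of the bottle's cap (29 mm across), 121 mm above the counter; touch here from above, same light touch (0.4 to 60 N for 0.1 s)
- till_pad: fixed grey till pad on the right part of the counter, 110 (its x) x 150 (its y) x 45 mm high, with a dark display strip along its far side and two round keys on its near side, 76 mm apart. Origin at the centre of its underside
- key_green_top (a point): centre of the top of the green key, a round button 34 mm across that stands 10 mm above the case (55 mm above the counter) while up; it moves with the key. The green and the red key may be either way round, left or right
- key_green (a joint): green key: 0 up, 0.006 (m) fully down. It moves straight down against about 3 N of friction and stays where it is left; press it to its stop with 6 to 15 N, not above 60 N
- key_red_top (a point): centre of the top of the red key, the same size as the green one, 55 mm above the counter; not to be pressed
- key_red (a joint): red key: 0 up, 0.006 (m) fully down, stays where it is left; leave it up
- pencil: bystander: loose yellow pencil, 158 x 8 x 8 mm, lying about along the robot's x; origin under its middle
- marker: bystander: loose black and white marker pen, 132 x 17 x 16 mm, lying about along the robot's x; origin under its middle
- weight_200: bystander: brass knob weight, 29 mm across, 45 mm tall, between the scale and the cash box
- weight_100: bystander: brass knob weight, 23 mm across, 36 mm tall, between the scale and the cash box
- rubber_stamp: bystander: wooden rubber stamp, 29 x 40 x 68 mm, at the right end of the counter
- tape_roll: bystander: roll of brown tape, 93 mm across, 24 mm high, lying flat at the right end of the counter
There are look-alikes about, which are no part of the job. What is shaped like the brown_bottle but purple is not meant.

How it is judged:
By the outcome, as a careful person would: the job done as asked, in the order asked, and still so for the second after the job is handed in, with the robot touching nothing.
It also fails if it takes over 72 s, if anything falls off the work surface, if the arm or the gripper's body presses on something with over 40 N, if the wrist force passes 120 N, or if a joint passes its speed limit or range.

## Robot

A 7-joint arm with a two-finger parallel gripper is mounted at the origin on a cart in front of the work surface, level with it; the furniture and walls round the work are solid. World frame = base frame: x ahead of the robot, y to its left, z up, the work surface at z = 0. Lengths are in m, angles in rad, forces in N, time in s.
With the tool pointing down it reaches from about 0.425 to 0.925 m from the base axis. Payload 6.8 kg.
Tool frame: the origin (TCP) lies at the very end of the fingers, on their centre line; the grasp point (between the pads) lies 19 mm behind it; z points along the fingers, y is the line along which they close (so a half turn about z gives the same grasp; the last joint's range is limited). The gripper opens to 85 mm and grips with 20 to 120 N. Pads are 22 mm wide; open, the fingers measure 114 mm over their backs; the gripper's body (76 mm by 85 mm) begins 54 mm behind the grasp point. The pads swing forward as they close: fully open they stand 13 mm farther back than shut.
Start: joints at [-1.301, 0.477, 0.022, 1.555, -0.011, 1.109, -0.083], TCP at [0.249, 0.627, 0.231] pointing down, gripper open.
Joint ranges: [-2.96, 2.96], [-0.34, 2.1], [-1.41, 1.46], [0.24, 2.44], [-1.37, 4.51], [0.17, 1.92], [-2.96, 2.96]. Speed limits (rad/s): [2.39, 2.39, 3.14, 3.14, 3.14, 3.14, 3.14].

## Interface

Orientations are given as a rotation vector (axis times angle).
In Python, from cell import arm gives the robot as it stands. The module is installed in compiled form; this text tells all that it offers. Calls block until the motion is done:
- arm.move_pose(position, orientation): joint-space move of the TCP to a pose.
- arm.line_to(position, velocity=0.15, orientation=None, contact_N=None): straight line of the TCP; orientation=None keeps the orientation; velocity is the mean speed in m/s. With contact_N (N) it stops when the force on the tool has changed by that much, and returns True; else False.
- arm.move_joints(angles): joint-space move.
- arm.set_gripper(opening, newtons=None): opening from 0.0 (shut) to 1.0 (fully open); newtons is the grip in N (None keeps the last); returns when the fingers have stopped.
- arm.dwell(seconds).
- arm.solve_ik(position, orientation): joint angles nearest the present ones, or None.
- arm.camera(name): name is "scene" or "top" or "wrist"; returns the picture (480x640x3 uint8, red, green, blue); there is no depth.
- arm.get_calibration(name): a dict with "fx", "fy", "cx", "cy" (pixels), "cam_to_world" (4x4, takes a point from camera to world coordinates). Camera axes: x right, y down, z forward; pixel columns grow to the right and rows downward; lengths in m; the calibration is good to about 2 mm. The wrist camera is an equidistant fisheye: a pixel r from the principal point sees the ray r / f radians off the axis. A picture is of the moment at which its call begins: read the wrist's pose just before it. get_calibration takes no time and is no camera call; for the wrist camera it gives the pose at the moment of the call.
A pose or a line that the arm cannot do raises arm.PlanningError and nothing moves.
- arm.job_done(): hands the job in; it is judged then, once.
Readings, each from a call of its own:
- arm.get_t(): time.
- arm.get_joints(): joint angles.
- arm.get_qvel(): joint speeds.
- arm.get_joint_torque(): joint torques, N m.
- arm.get_tcp_pos(): TCP position.
- arm.get_orientation(): TCP orientation.
- arm.get_wrist_force(): force on the tool from outside, world axes, zero at the start.
- arm.get_wrist_torque(): the same for the moment, N m.
- arm.get_grip_width(): opening from 0.0 (shut) to 1.0 (fully open).
- arm.get_finger_force(): force on a finger pad.
Only numpy, scipy, OpenCV 4.12 (cv2) and the standard library are available. Lean on these libraries where they do the work, as an engineer would, in place of code of your own. Each camera call takes 0.05 s, during which the arm holds its last target. There are 200 camera calls.

## Working session

There is one attempt and no reset: what is moved stays moved. The work goes in short steps, each a Python script; the robot and the scene stay as the last script left them, time stands still between calls to the robot, and variables do not carry over. Pictures are saved under pics/ and viewed, at most 10 in all, crops included, and the job is handed in when it is done.

```bash
mkdir -p pics; python3 - <<'E'
from cell import arm
import cv2,numpy as np
for n in("scene","top"):
    im=arm.camera(n); cv2.imwrite(f"pics/{n}0.png",im[:,:,::-1]); c=arm.get_calibration(n)
    print(n,c["fx"],c["fy"],c["cx"],c["cy"],np.round(c["cam_to_world"],3).tolist())
print(arm.get_t(),arm.get_orientation(),arm.get_tcp_pos())
E
```

```text
scene 528.3378891721696 528.3378891721696 317.71078115304516 225.32300269604139 [[0.73, -0.481, 0.485, -0.019], [-0.683, -0.531, 0.502, -0.725], [0.016, -0.698, -0.716, 0.973], [0.0, 0.0, 0.0, 1.0]]
top 600.3831669477808 600.3831669477808 320.5536650857797 248.91450419795018 [[0.013, -0.996, 0.093, 0.475], [-1.0, -0.012, 0.012, -0.107], [-0.011, -0.093, -0.996, 1.423], [0.0, 0.0, 0.0, 1.0]]
0.1 [-5.89889601e-01 -3.08552142e+00  2.44560595e-03] [0.24881103 0.62693281 0.23045728]
```

View pics/top0.png

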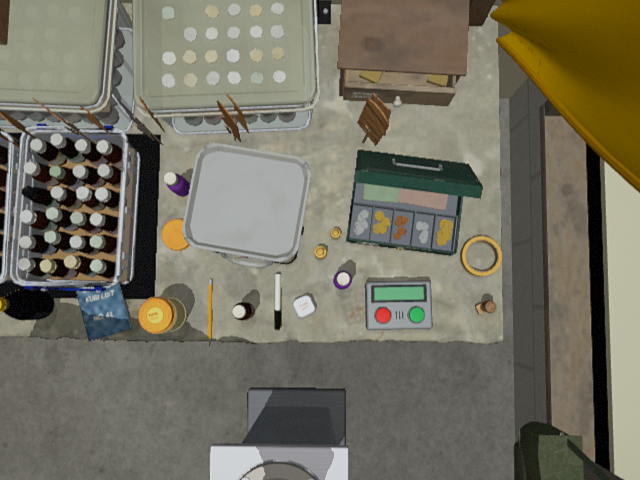

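View pics/scene0.png

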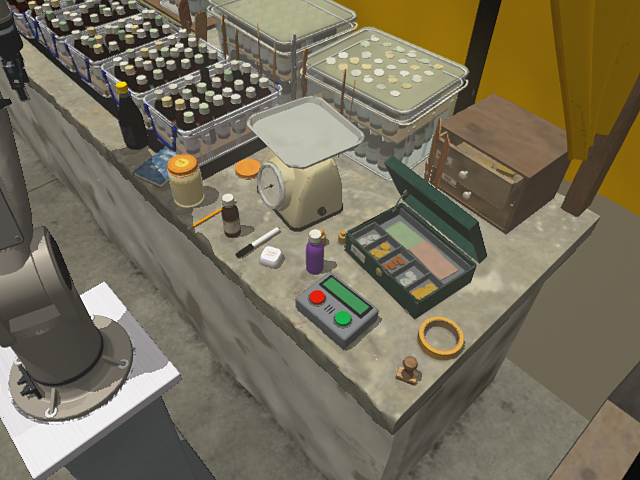

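Top view candidates:
- **Jar lid:** (157,315). Look-alike is the loose orange lid at (175,234).
- **Soap:** (304,305).
- **Bottle cap:** the lone brown bottle at (241,311). Look-alikes are the purple bottles at (343,280) and (177,183), the crate bottles, and the tall black bottle at the left.
- **Keys:** green at (416,315), red at (383,315). The green display is not a key.

In the scene view these are lid (182,165), cap (229,201), soap (271,256), green (343,318) and red (317,297). Next I'll measure in both views and check with a crop.

```bash
cat > h.py <<'E'
from cell import arm
import cv2,numpy as np
def ray(c,u,v,z):
    M=np.array(c["cam_to_world"]); d=M[:3,:3]@[(u-c["cx"])/c["fx"],(v-c["cy"])/c["fy"],1]
    return M[:3,3]+d*(z-M[2,3])/d[2]
def blob(im,seed,lo,hi,r):
    """Centre and size of the HSV-mask component nearest seed."""
    x0,y0=seed[0]-r,seed[1]-r
    hsv=cv2.cvtColor(np.ascontiguousarray(im[y0:y0+2*r,x0:x0+2*r]),cv2.COLOR_RGB2HSV)
    n,l,s,c=cv2.connectedComponentsWithStats(cv2.inRange(hsv,lo,hi))
    i=1+max(range(n-1),key=lambda i:s[i+1,4])
    x,y,w,h,a=s[i]; return x0+x+(w-1)/2,y0+y+(h-1)/2,w,h,a
E
python3 - <<'E'
from h import *
W=((0,0,150),(180,70,255))
T=dict(lid=((157,315),(182,165),(8,120,120),(25,255,255),.122,26),cap=((241,309),(229,199),*W,.121,12),soap=((304,305),(271,256),*W,.026,17),
 green=((416,315),(343,318),(50,120,60),(85,255,255),.055,12),red=((383,315),(317,297),(0,150,100),(6,255,255),.055,12))
for n,(a,b,lo,hi,z,r) in T.items():
    for cam,s in(("top",a),("scene",b)):
        im=cv2.cvtColor(cv2.imread(f"pics/{cam}0.png"),cv2.COLOR_BGR2RGB);c=arm.get_calibration(cam)
        q=blob(im,s,lo,hi,r); p=ray(c,q[0],q[1],z)
        print(n,cam,q,np.round(p,4),"mm/px",round(1000*np.linalg.norm(p-np.array(c["cam_to_world"])[:3,3])/c["fx"],2))
im=cv2.imread("pics/top0.png")[255:345,125:445]
im2=cv2.imread("pics/scene0.png")[140:340,150:370]
a=cv2.resize(im,None,fx=2.4,fy=2.4,interpolation=2); b=cv2.resize(im2,None,fx=1.8,fy=1.8,interpolation=2)
o=np.zeros((a.shape[0]+b.shape[0],max(a.shape[1],b.shape[1]),3),np.uint8);o[:a.shape[0],:a.shape[1]]=a;o[a.shape[0]:,:b.shape[1]]=b
cv2.imwrite("pics/crop.png",o)
E
```

```text
lid top (np.float64(156.0), np.float64(315.0), np.int32(37), np.int32(37), np.int32(932)) [0.4489 0.2621 0.122 ] mm/px 2.25
lid scene (np.float64(182.5), np.float64(165.0), np.int32(32), np.int32(23), np.int32(491)) [0.4499 0.2547 0.122 ] mm/px 2.61
cap top (np.float64(236.5), np.float64(308.5), np.int32(16), np.int32(24), np.int32(241)) [0.4651 0.0885 0.121 ] mm/px 2.19
cap scene (np.float64(228.5), np.float64(198.5), np.int32(24), np.int32(24), np.int32(339)) [0.4623 0.0782 0.121 ] mm/px 2.4
soap top (np.float64(303.5), np.float64(307.0), np.int32(34), np.int32(29), np.int32(713)) [ 0.4699 -0.0526  0.026 ] mm/px 2.33
soap scene (np.float64(270.5), np.float64(255.5), np.int32(34), np.int32(34), np.int32(866)) [ 0.4713 -0.059   0.026 ] mm/px 2.38
green top (np.float64(416.0), np.float64(314.0), np.int32(15), np.int32(15), np.int32(176)) [ 0.4576 -0.3084  0.055 ] mm/px 2.3
green scene (np.float64(342.5), np.float64(318.0), np.int32(16), np.int32(15), np.int32(191)) [ 0.4574 -0.3121  0.055 ] mm/px 2.11
red top (np.float64(383.0), np.float64(315.0), np.int32(15), np.int32(15), np.int32(169)) [ 0.4543 -0.2339  0.055 ] mm/px 2.29
red scene (np.float64(316.5), np.float64(296.5), np.int32(16), np.int32(14), np.int32(166)) [ 0.4551 -0.2355  0.055 ] mm/px 2.16
```

View pics/crop.png

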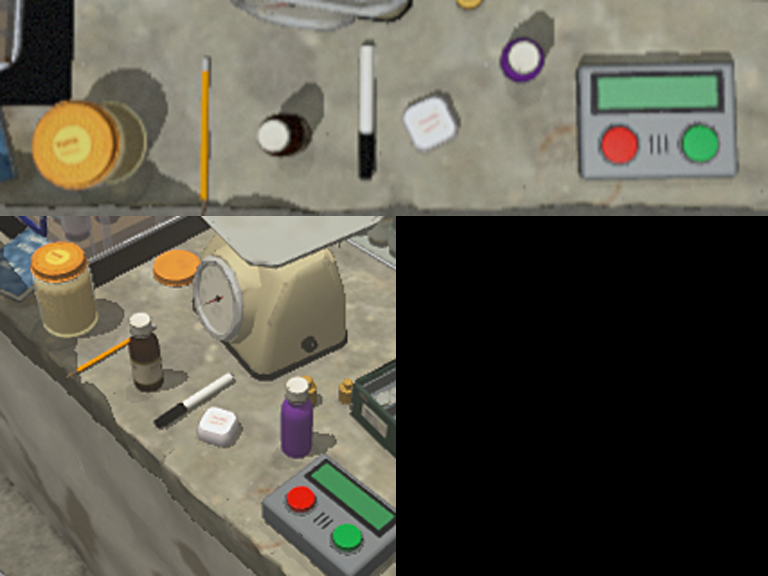

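The crop confirms the choices: honey jar with its orange lid, lone brown bottle with a pale cap, white soap, and green key on the right. The cap and soap masks leaked into the counter, so I'll tighten them, then go to the hover over the jar for a wrist look.

```bash
python3 - <<'E'
from h import *
for n,a,b,z,r,V in(("cap",(239,311),(229,200),.121,11,185),("soap",(304,305),(271,256),.026,17,185),("purplecap",(343,280),(316,236),.121,11,185)):
    for cam,s in(("top",a),("scene",b)):
        im=cv2.cvtColor(cv2.imread(f"pics/{cam}0.png"),cv2.COLOR_BGR2RGB)
        q=blob(im,s,(0,0,V),(180,60,255),r); print(n,cam,[float(t) for t in q],np.round(ray(arm.get_calibration(cam),q[0],q[1],z),4))
im=cv2.cvtColor(cv2.imread("pics/top0.png"),cv2.COLOR_BGR2RGB)
DOWN=[0,-np.pi,0]
arm.set_gripper(0.0)
arm.line_to([.449,.264,.231],.25,orientation=DOWN)
c=arm.get_calibration("wrist"); w=arm.camera("wrist"); cv2.imwrite("pics/w1.png",w[:,:,::-1])
np.save("w1.npy",c,allow_pickle=True)
print(arm.get_t(),arm.get_tcp_pos(),arm.get_joints(),arm.get_wrist_force(),c["fx"],c["cx"],c["cy"],np.round(c["cam_to_world"],3).tolist())
E
```

```text
cap top [238.5, 311.0, 12.0, 11.0, 107.0] [0.4598 0.084  0.121 ]
cap scene [227.0, 197.5, 11.0, 8.0, 72.0] [0.4617 0.0834 0.121 ]
soap top [303.0, 306.0, 21.0, 21.0, 300.0] [ 0.4722 -0.0514  0.026 ]
soap scene [270.0, 254.0, 21.0, 17.0, 247.0] [ 0.4735 -0.0546  0.026 ]
purplecap top [342.5, 278.5, 12.0, 12.0, 111.0] [ 0.5328 -0.1398  0.121 ]
purplecap scene [314.5, 233.0, 12.0, 9.0, 84.0] [ 0.5364 -0.1404  0.121 ]
2.725 [0.44846008 0.26495538 0.23097563] [-0.74250832  0.22278376  0.10417911  1.92748046 -0.02787119  0.99261278
  0.94672729] [-1.34602657  0.50037872  0.68230578] 371.64829954431775 318.26368302145676 239.10082832825233 [[-0.002, 0.956, 0.293, 0.373], [1.0, 0.002, 0.0, 0.265], [-0.001, 0.293, -0.956, 0.372], [0.0, 0.0, 0.0, 1.0]]
```

View pics/w1.png

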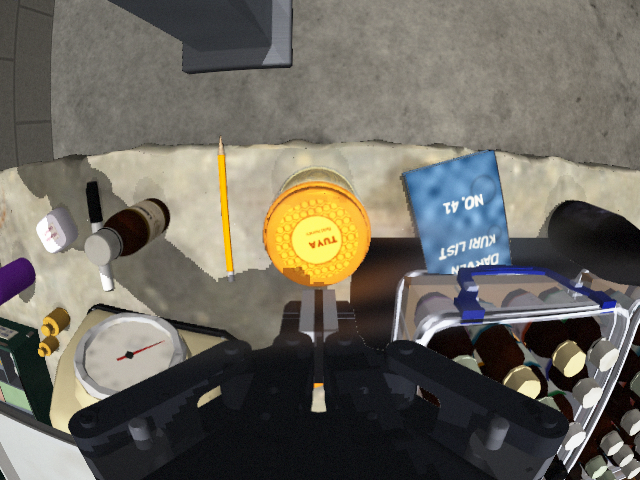

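The wrist view puts the lid centre at (316,233) px. That ray lands at about x 0.45, y 0.265, which agrees with (0.449, 0.264), and nothing blocks the descent. Touching the jar now, then moving over the soap.

```bash
cat >> h.py <<'E'
def touch(x,y,z,N=1.5,below=.006):
    """Come down to z at 12 mm/s until contact, pause, rise again."""
    arm.line_to([x,y,z+.018],.12); arm.dwell(.3)
    f0=np.array(arm.get_wrist_force())
    hit=arm.line_to([x,y,z-below],.012,contact_N=N)
    f=[]
    for _ in range(4): arm.dwell(.1); f.append(round(float((np.array(arm.get_wrist_force())-f0)[2]),2))
    print("hit",hit,np.round(arm.get_tcp_pos(),4),"dFz",f,"t",arm.get_t())
    return hit
E
python3 - <<'E'
from h import *
touch(.449,.264,.122)
arm.line_to([.449,.264,.18],.12)
arm.line_to([.473,-.053,.19],.2)
arm.dwell(.2)
c=arm.get_calibration("wrist"); w=arm.camera("wrist"); cv2.imwrite("pics/w2.png",w[:,:,::-1])
print(arm.get_t(),arm.get_tcp_pos(),np.round(c["cam_to_world"],3).tolist())
E
```

```text
hit True [0.449  0.264  0.1227] dFz [6.45, 5.64, 4.91, 6.45] t 5.675
8.3 [ 0.4729756  -0.05252495  0.18994329] [[-0.002, 0.956, 0.292, 0.398], [1.0, 0.002, -0.001, -0.052], [-0.002, 0.292, -0.956, 0.331], [0.0, 0.0, 0.0, 1.0]]
```

View pics/w2.png

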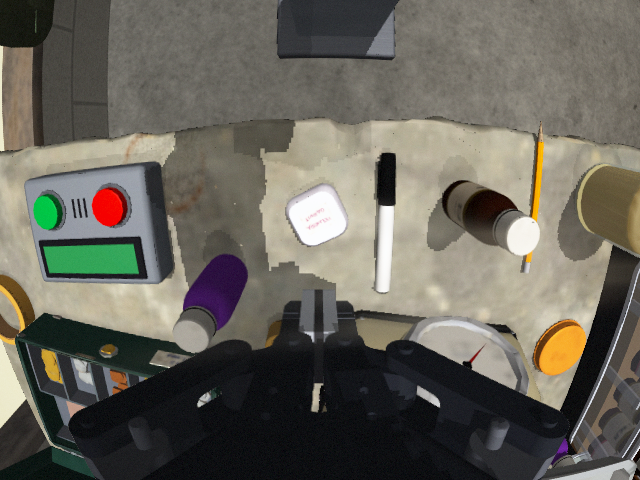

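The jar touch registered at z 0.1227 with about 6 N. In the wrist view the soap top is at (317,216), giving (0.471, -0.053), and the bottle cap is at (523,236), giving (0.462, 0.083). Both match the earlier measurements.

```bash
python3 - <<'E'
from h import *
if touch(.4715,-.053,.026):
    arm.line_to([.4715,-.053,.05],.08)
    arm.line_to([.4715,-.053,.18],.15)
    arm.line_to([.461,.0835,.18],.15)
    if touch(.461,.0835,.121):
        arm.line_to([.461,.0835,.14],.05)
        arm.line_to([.461,.0835,.18],.12)
        arm.line_to([.4575,-.310,.18],.2)
        arm.dwell(.2)
        c=arm.get_calibration("wrist"); w=arm.camera("wrist"); cv2.imwrite("pics/w3.png",w[:,:,::-1])
        M=np.array(c["cam_to_world"])
        for nm,lo,hi in(("green",(50,120,60),(85,255,255)),("red",(0,150,100),(6,255,255))):
            m=cv2.inRange(cv2.cvtColor(w,cv2.COLOR_RGB2HSV),lo,hi)
            n,l,s,ce=cv2.connectedComponentsWithStats(m)
            for i in range(1,n):
                if s[i,4]>300:
                    u,v=ce[i]-[c["cx"],c["cy"]]; r=np.hypot(u,v); th=r/c["fx"]
                    d=M[:3,:3]@[u/r*np.sin(th),v/r*np.sin(th),np.cos(th)]
                    print(nm,ce[i].round(),s[i],np.round(M[:3,3]+d*(.055-M[2,3])/d[2],4))
print(arm.get_t(),arm.get_tcp_pos())
E
```

```text
hit True [ 0.4715 -0.053   0.0259] dFz [6.12, 6.16, 7.22, 6.06] t 11.75
hit True [0.4611 0.0835 0.1212] dFz [3.86, 4.39, 4.45, 4.48] t 16.85
green [317. 229.] [ 296  207   44   45 1514] [ 0.4555 -0.3098  0.055 ]
green [369. 283.] [ 297  267  137   35 3871] [ 0.4993 -0.2689  0.055 ]
red [416. 227.] [ 396  206   41   42 1346] [ 0.4535 -0.2349  0.055 ]
20.2333 [ 0.45764923 -0.30963678  0.18005968]
```

View pics/w3.png

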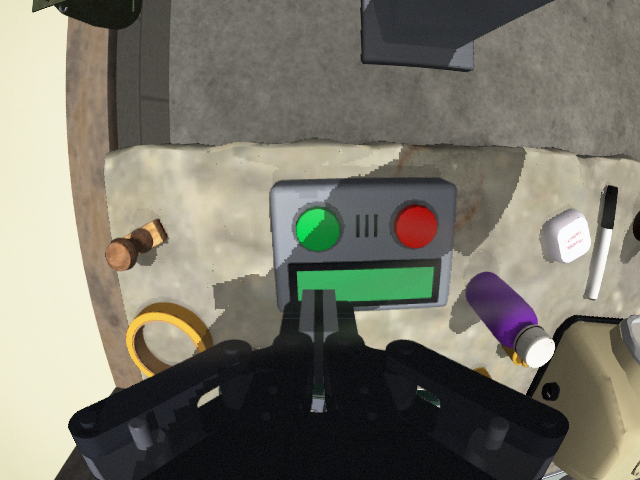

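Both touches were good. The wrist view shows the green key at (317,229) → (0.456, -0.310) and the red key at (416,227), 75 mm away as expected. Now pressing the green key.

```bash
python3 - <<'E'
from h import *
x,y=.456,-.310
arm.line_to([x,y,.075],.12); arm.dwell(.3)
f0=np.array(arm.get_wrist_force())
for k in range(6):
    hit=arm.line_to([x,y,.046],.012,contact_N=9)
    arm.dwell(.2); z=arm.get_tcp_pos()[2]; f=(np.array(arm.get_wrist_force())-f0)[2]
    print(hit,round(z,4),round(f,2))
    if z<.0502 and f>6 or not hit: break
arm.dwell(.3)
print((np.array(arm.get_wrist_force())-f0),arm.get_tcp_pos(),arm.get_t())
arm.line_to([x,y,.075],.05); arm.line_to([x,y,.2],.15); arm.dwell(.3)
for n in("top","scene"): cv2.imwrite(f"pics/{n}1.png",arm.camera(n)[:,:,::-1])
a=cv2.imread("pics/scene1.png")
cv2.imwrite("pics/end.png",a)
print(arm.get_t())
E
```

```text
True 0.0491 5.71
True 0.0491 7.21
[-1.62125781  1.34386845  6.46739316] [ 0.45602711 -0.31001993  0.04905937] 24.3917
26.4583
```

View pics/end.png

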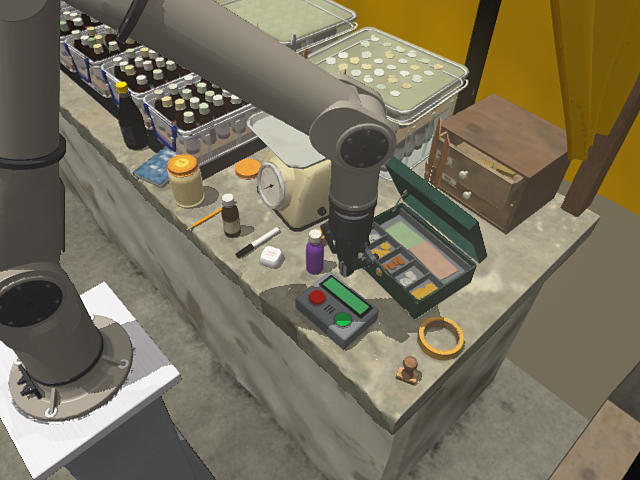

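The end view shows the jar (185,180), bottle (231,215), soap (271,256) and everything else where they were. The green key reached its stop: the height was 0.0491 on two presses at about 7 N. The arm is clear, so I'm handing in.

```bash
python3 -c "
from cell import arm
print(arm.job_done())"
```

```text
the job is handed in; nothing more can be done
None
```

I touched the jar lid, soap and brown bottle cap in order, pressed the green key to its stop, and handed in the job at about 26 s, with nothing else visibly moved; the judge's verdict was not shown.

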